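# Isolate the pulse tester and unplug the pacemaker fixture

## Task

The inspection of the pacemaker is finished. First switch the tester off by pushing its black lever right over to the side of the white dot; only then hook the red loop and pull the plug straight out of the fixture's sprung socket, and drag it along the bench, lying flat and not lifted, until all of it lies inside the green outlined square. Leave the pacemaker standing undisturbed in its clips and do not knock the other things on the bench.

Things in the scene. Friction and masses are not known exactly. Their poses are not given: they have to be found in the camera images.
- fixture: Grey nylon fixture block fixed to the bench, 100 mm (its x) by 130 mm (its y) by 50 mm high. Origin: centre of its underside, on the bench top; z up. Its socket opens in the -x face; the plug comes out along the fixture's -x. On top, 15 mm to the +x side of the origin, steel clips hold the pacemaker, whose top is 102 mm above the bench.
- socket (a point): Middle of the socket mouth, in the fixture's -x face (x = -50 mm), 14 mm above the bench; the socket is 42 mm wide, 30 mm high and 42 mm deep. Two sprung steel ball plungers, one from each side, hold the plug: drawing it out takes up to 10 to 16 N over the first 12 mm, then they snap it on to about 27 mm and it runs free. Their stems stick out of the sides by 13 to 22 mm, 13 mm above the bench.
- pacemaker: Titanium pacemaker, 46 mm wide (its y), 8 mm thick (its x), 52 mm high with a clear header, standing loose in clips on top of the fixture. Origin: centre of its underside; z up.
- plug: Off-white plug, loose, 132 mm long, about 130 to 250 g, lying flat on the bench. At the start fully seated: origin 60 mm from the fixture's origin along the fixture's -x, same yaw. Origin: on its underside, z up, +x towards its nose. Nose: x 10 to 50 mm, 40 mm wide, 26 mm high. Shell: x -30 to 10 mm, 56 mm wide, 36 mm high. Red pull loop: x -82 to -30 mm, 60 mm wide.
- plug_mid (a point): Middle of the plug's length and width (plug x = -16 mm), 18 mm above its underside; axes as the plug's.
- plug_loop (a point): Middle of the through opening of the red loop (plug x = -51 mm), 14 mm above the plug's underside. The opening (x -72 to -30 mm, 44 mm wide) lets a finger or a closed gripper go down into it almost to the bench; the loop's bars lie 5 to 23 mm above the bench.
- plug_bar (a point): Middle of the loop's end bar (plug x = -77 mm), 10 mm thick along plug x, 14 mm above the plug's underside.
- plug_nose (a point): Middle of the tip of the plug's nose (plug x = 50 mm), 14 mm above its underside.
- plug_c1 (a point): Nose corner of the plug at its underside, plug x = 50, y = 20 mm.
- plug_c2 (a point): Nose corner of the plug at its underside, plug x = 50, y = -20 mm.
- plug_c3 (a point): Loop corner of the plug at its underside, plug x = -82, y = 30 mm.
- plug_c4 (a point): Loop corner of the plug at its underside, plug x = -82, y = -30 mm.
- green_square: Green tape outline on the bench, 180 by 180 mm outside, tape 10 mm wide, flat (nothing to bump into). Origin: its centre, on the bench top; x and y along its sides.
- yellow_square: Yellow tape outline of the same size, not to be used. Origin: its centre. The two squares may change places.
- tester: Light grey pulse tester fixed to the bench, 110 mm (its x) by 120 mm (its y) by 50 mm high, with a dark switch block 70 by 50 mm, 25 mm high, in the middle of its top. Origin: centre of its underside; z up. Red dot at the -x end of its top, white dot at the +x end.
- switch (a joint): Angle of the tester's toggle lever about the tester's y axis, 0 to 1.0 rad: 0 leans fully to the red dot (-x, on), 1.0 leans fully to the white dot (+x, off). It pivots 72 mm above the bench on the tester's z axis, leans 0.5 rad to either side, and stays where it is left; moving it takes about 1 to 2 N at the ball.
- switch_tip (a point): Centre of the black ball (26 mm diameter) on the lever's 10 mm rod, 60 mm from its pivot; about 125 mm above the bench and 29 mm from the tester's z axis at either end of the swing.
- hex_key: Chrome L-shaped hex key, 138 mm long, 8 mm thick, lying loose. Origin: middle of the long leg, at its underside.
- dish: White porcelain dish, 100 mm across, 25 mm high, loose. Origin: centre of its underside.
- cube: Clear acrylic cube, 60 mm, loose. Origin: centre of its underside.
- test_pin: Brass test pin with a square grip, 105 mm long, 14 mm thick, lying loose. Origin: on its underside, near the middle.
Things that resemble listed ones, but are neither listed nor needed, are in the scene too. Leave any brown or turquoise look-alike of the plug alone.

How it is judged:
By the outcome, as a careful person would: the job done as asked, in the order asked, and still so for the second after the job is handed in, with the robot touching nothing.
It also fails if it takes over 51 s, if anything falls off the work surface, if the arm or the gripper's body presses on something with over 40 N, if the wrist force passes 120 N, or if a joint passes its speed limit or range.

## Robot

A 6-joint arm with a two-finger parallel gripper is mounted at the origin on the work surface. World frame = base frame: x ahead of the robot, y to its left, z up, the work surface at z = 0. Lengths are in m, angles in rad, forces in N, time in s.
With the tool pointing down it reaches from about 0.375 to 0.9 m from the base axis. Payload 3.1 kg.
Tool frame: the origin (TCP) lies on the centre line of the jaws, within the pads' length; the fingertips stand 19 mm ahead of it and the grasp point (between the pads) is the TCP; z points along the fingers, y is the direction in which the jaws open and shut (so a half turn about z gives the same grasp; the last joint's range is limited). The gripper opens to 85 mm and grips with 20 to 120 N. Pads are 22 mm wide; open, the fingers measure 114 mm over their backs; the gripper's body (76 mm by 85 mm) begins 54 mm behind the grasp point. The pads swing forward as they close: fully open they stand 13 mm farther back than shut.
Start: joints at [0.984, 0.527, 1.433, -0, 1.181, -0.178], TCP at [0.248, 0.573, 0.25] pointing down, gripper open.
Joint ranges: [-3.08, 3.08], [-0.75, 2.2], [0.22, 2.44], [-1.43, 4.57], [0, 2.65], [-2.85, 2.85]. Speed limits (rad/s): [2.79, 2.79, 3.14, 3.14, 3.14, 3.14].

## Interface

Orientations are given as a unit quaternion [x, y, z, w].
In Python, from station import manip, imaging, workorder gives the robot as it stands.
- The arm moves only by the shell command python3 -m creep 'ROWS' [FORCE]. ROWS is a JSON object of lists of equal length, an entry for each row: "claw": the finger opening in cm, from 0 to 8.54; "dp": the shift along the tool's x, y, z in cm, a list of three; "roll": the turn about the tool's z in rad. In form: {"claw": [claw, ...], "dp": [[dx, dy, dz], ...], "roll": [roll, ...]}. A call has 1 to 12 rows; each row is the pose to reach, as a shift and turn from the pose commanded when the call began, along the tool's axes at that moment; what a row does not reach only later rows make up. A row lasts 1/10 s, in which the tool goes at most 50 mm and 8.59 degrees, less where a joint would pass 70% of its speed; a pose out of reach is approached as far as the arm can. A call with a gripper value outside its range is refused whole. The fingers move at their own pace and stop on an object; FORCE is the grip in N (left out, the last holds). Time passes only in rows, so rows that repeat a pose let the fingers close. It gives the time, the measured TCP pose, the force and the opening at its end, in the units of the state.
- manip.sense(): the state, without advancing time (a new reading comes with each control period).
- imaging.snapshot(name): name is "side" or "top" or "wrist"; returns a dict with "image" (400x640x3 uint8, red, green, blue), "z_map" (400x640 float32, m along the optical axis (not along the pixel's ray), 0 where there is no reading), "vfov" (degrees; the focal length in pixels is half the picture's height over the tangent of half this angle, whatever the lens; pixels are square), "cx", "cy" (the principal point, pixels), "R" (3x3) and "t" (3): a world point X has camera coordinates R X + t. Camera axes: x right, y down, z forward; pixel columns grow to the right and rows downward; lengths in m; the calibration is good to about 2 mm. A picture is of the moment at which its call begins.
- workorder.sign_off(): hands the job in, once; it reports no verdict.
The state is a dict: "t": time; "q": joint angles; "qd": joint speeds; "tau": joint torques, N m; "tcp_pos": TCP position; "tool_rot": TCP orientation; "force": force on the tool from outside, world axes, zero at the start; "ft_torque": the same for the moment, N m; "finger_gap": opening from 0.0 (shut) to 1.0 (fully open).
Only numpy, scipy, OpenCV 4.12 (cv2) and the standard library are available. Lean on these libraries where they do the work, as an engineer would, in place of code of your own. Each camera call takes 0.05 s, during which the arm holds its last target.

## Working session

There is one attempt and no reset: what is moved stays moved. The work goes in short steps, Python scripts to look and compute and a shell command to move; the robot and the scene stay as the last step left them, time stands still between calls to the robot, and variables do not carry over. Pictures are saved under pics/ and viewed, and the job is handed in when it is done.

```bash
mkdir -p pics
cat > h.py <<'E'
import numpy as np, cv2
from station import manip, imaging, workorder
from scipy.spatial.transform import Rotation as Rn
def snap(n,fn=None):
    s=imaging.snapshot(n)
    if fn: cv2.imwrite('pics/'+fn,s['image'][:,:,::-1])
    np.savez('/tmp/'+n+'.npz',**s)
    return s
def load(n): return dict(np.load('/tmp/'+n+'.npz'))
def f(s): return 200/np.tan(np.radians(float(s['vfov']))/2)
def world(s,u,v,z=None,d=None):
    r=np.array([(u-float(s['cx']))/f(s),(v-float(s['cy']))/f(s),1.0]); R=s['R'];t=s['t']
    C=-R.T@t; D=R.T@r
    if z is not None: k=(z-C[2])/D[2]
    else: k=s['z_map'][int(round(v)),int(round(u))] if d is None else d
    return C+k*D
def pix(s,X):
    c=s['R']@np.array(X)+s['t']; return c[0]/c[2]*f(s)+float(s['cx']),c[1]/c[2]*f(s)+float(s['cy'])
def cloud(s):
    v,u=np.mgrid[0:400,0:640]; r=np.stack([(u-float(s['cx']))/f(s),(v-float(s['cy']))/f(s),np.ones_like(u,float)],-1)*s['z_map'][...,None]
    return (r-s['t'])@s['R']
E
python3 - <<'E'
from h import *
for n in('top','side','wrist'):
    s=snap(n,n+'0.png'); print(n,s['vfov'],s['cx'],s['cy'],(-s['R'].T@s['t']).round(3))
print(manip.sense())
E
```

```text
top 54.543603112673225 313.42606540384213 197.34605103078474 [ 0.434 -0.047  0.981]
side 55.04713389793081 322.7282607252507 196.83569282289625 [0.416 0.693 0.702]
wrist 58.47099199773385 318.40312345070686 198.19367839471428 [0.18  0.602 0.374]
{'t': 0.15, 'q': array([ 9.83488449e-01,  5.28258265e-01,  1.43359412e+00, -3.31157467e-06,
        1.18138495e+00, -1.78519547e-01]), 'qd': array([ 0.0007221 , -0.00471459, -0.00301974, -0.00096335, -0.00038465,
        0.00091639]), 'tau': array([ 4.00974259e-04, -4.42744768e+01, -1.78274614e+01, -2.24218434e-04,
        5.59161825e-03, -4.28446945e-08]), 'tcp_pos': array([0.24813676, 0.57308134, 0.24955933]), 'tool_rot': array([ 2.02973288e-01,  9.79183930e-01, -7.63362870e-04, -3.05828043e-04]), 'force': array([ 0.44251701,  0.62938575, -0.26434139]), 'ft_torque': array([0.03497938, 0.04665959, 0.02927392]), 'finger_gap': 1.0007498496780844}
```

View pics/top0.png

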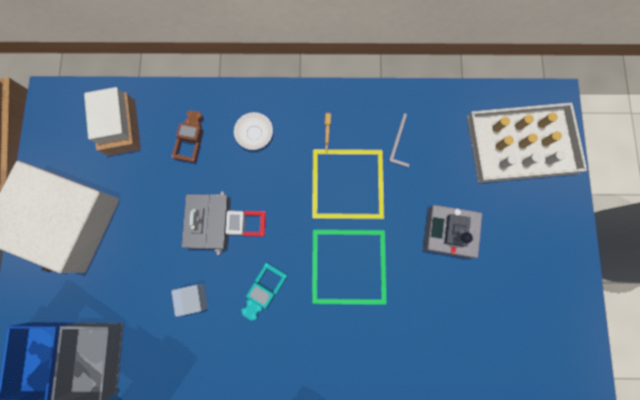

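View pics/side0.png

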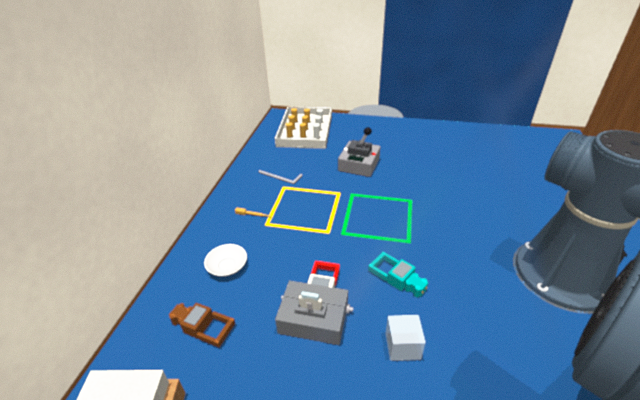

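View pics/wrist0.png

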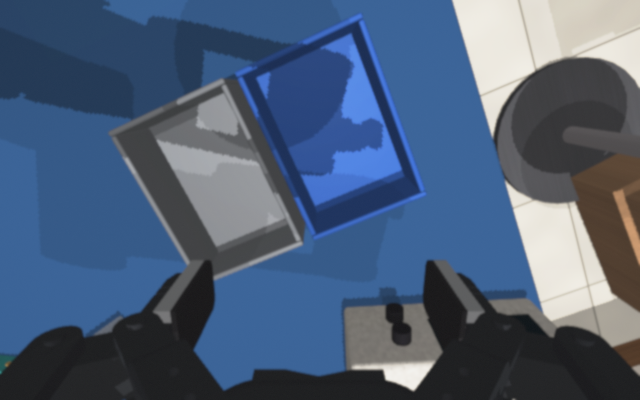

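Top view: the tester is at about (453,231), with the red dot at (453,250), white dot at (457,211) and ball at (466,238). The fixture is at (205,222). The off-white plug with the red loop is at (245,223). Look-alikes: brown (187,137) and turquoise (264,292), both to leave alone. The green square is at (349,267) and the yellow at (348,184). Next I'll take a close crop and measure.

Run:
```python
from h import *
s=load('top'); P=cloud(s)
print(s['R'].round(3))
im=s['image'][:,:,::-1]
a=cv2.resize(im[180:270,160:300],None,fx=5,fy=5,interpolation=cv2.INTER_CUBIC)
b=cv2.resize(im[190:270,410:500],None,fx=5,fy=5,interpolation=cv2.INTER_CUBIC)
cv2.imwrite('pics/cropA.png',a);cv2.imwrite('pics/cropB.png',b)
hsv=cv2.cvtColor(im,cv2.COLOR_BGR2HSV)
def mask(lo,hi,box):
    m=cv2.inRange(hsv,lo,hi); k=np.zeros_like(m); x0,y0,x1,y1=box; k[y0:y1,x0:x1]=m[y0:y1,x0:x1]; return k
def rect(m,z,name):
    ys,xs=np.nonzero(m); W=np.array([world(s,x,y,z=z)[:2] for x,y in zip(xs,ys)])*1000
    print(name,len(xs),cv2.minAreaRect(W.astype(np.float32)), 'mean',W.mean(0).round(1), 'z',np.median(P[ys,xs,2]).round(4))
rect(mask((55,150,100),(75,255,255),(300,220,400,310)),0,'green')
rect(mask((22,150,150),(32,255,255),(300,140,400,225)),0,'yellow')
m=mask((0,150,120),(6,255,255),(220,200,280,245))|mask((174,150,120),(180,255,255),(220,200,280,245))
rect(m,.023,'loop')
m=mask((0,150,120),(6,255,255),(430,240,480,260))|mask((174,150,120),(180,255,255),(430,240,480,260))
rect(m,.05,'reddot')
Z=P[...,2]
def zr(lo,hi,box,name):
    x0,y0,x1,y1=box; k=np.zeros(Z.shape,bool); k[y0:y1,x0:x1]=True
    k&=(Z>lo)&(Z<hi); W=P[k][:,:2]*1000
    print(name,k.sum(),cv2.minAreaRect(W.astype(np.float32)),np.median(W,0).round(1),W.mean(0).round(1),P[k][:,2].mean().round(4))
zr(.044,.056,(170,180,240,265),'fixture top')
zr(.06,.115,(170,180,240,265),'pacemaker')
zr(.030,.042,(224,200,260,245),'shell')
zr(.01,.042,(224,200,290,245),'plug')
zr(.044,.056,(415,190,495,270),'tester')
zr(.066,.085,(415,190,495,270),'switchblk')
zr(.1,.15,(415,190,495,270),'ball')
zr(.01,.04,(224,255,300,330),'turq')
zr(.01,.05,(220,100,290,160),'dish'); zr(.004,.05,(385,105,420,172),'hex'); zr(.005,.05,(315,105,340,158),'pin');zr(.05,.07,(160,270,220,330),'cube')
zr(.01,.15,(460,95,600,190),'tray')
```

```text
[[ 0.008 -1.    -0.009]
 [-0.984 -0.006 -0.18 ]
 [ 0.18   0.01  -0.984]]
green 938 ((440.4501953125, -125.64151763916016), (178.57998657226562, 178.54466247558594), 89.87860870361328) mean [ 439.3 -125. ] z -0.0001
yellow 620 ((650.3719482421875, -125.62615203857422), (174.57298278808594, 175.6251678466797), 0.31165266036987305) mean [ 647.6 -129.7] z -0.0
loop 182 ((542.3452758789062, 109.47758483886719), (57.35417175292969, 49.23530197143555), 0.39649567008018494) mean [543.7 102.1] z 0.0221
reddot 16 ((480.6006774902344, -369.66986083984375), (7.064573764801025, 9.614130973815918), 0.44424745440483093) mean [ 480.6 -369.7] z 0.051
fixture top 1890 ((545.338623046875, 226.8782958984375), (101.3350830078125, 130.0684051513672), 88.80218505859375) [541.9 218.9] [543.6 222.7] 0.0491
pacemaker 273 ((545.4649047851562, 241.51844787597656), (26.477989196777344, 58.4567985534668), 88.99822235107422) [544.4 238.3] [544.2 238.7] 0.0783
shell 428 ((543.8192138671875, 157.61390686035156), (40.99675369262695, 108.2411880493164), 89.16510009765625) [544.  159.4] [543.5 159.3] 0.0356
plug 743 ((
[... 762 characters left out ...]
 121.41682434082031), (96.4649887084961, 96.9799575805664), 62.01857376098633) [792.2 127. ] [788.3 124.1] 0.0175
hex 199 ((771.9468994140625, -266.08343505859375), (88.72647094726562, 160.78927612304688), 82.14518737792969) [ 754.4 -257.9] [ 757.  -258.8] 0.007
pin 136 ((784.9224853515625, -70.94005584716797), (24.879215240478516, 112.21501922607422), 80.52693939208984) [805.6 -71.2] [797.8 -71.8] 0.0107
cube 714 ((358.7325439453125, 254.74081420898438), (59.83959197998047, 61.349639892578125), 12.644120216369629) [359.3 254. ] [358.8 254.2] 0.0588
tray 3357 ((757.50390625, -579.9332885742188), (180.97930908203125, 262.948974609375), 5.671580791473389) [ 756.8 -579.5] [ 758.8 -584.4] 0.0338
```

View pics/cropA.png

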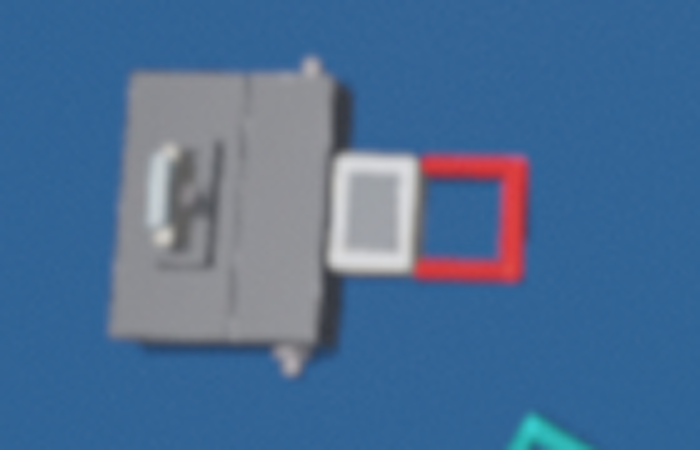

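View pics/cropB.png

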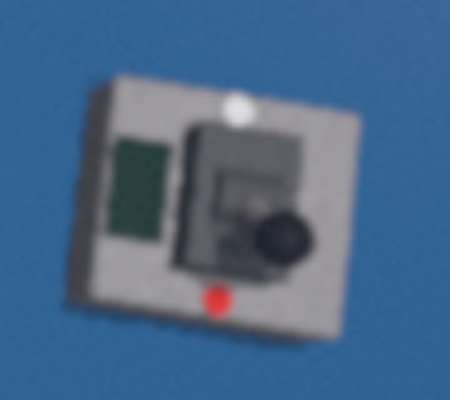

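Crop A shows the off-white plug with the red loop seated in the fixture, so that's the right one. Its opening is at about (252,223). Crop B shows the lever leaning to the red dot. The sizes and heights match the description: the fixture yaw is about 89° and the tester yaw about -9.3°. I'll travel to the tester at a safe height first.

```bash
python3 -m creep '{"claw":[0,0,0,0,0,0,0,0,0,0,0,0],"dp":[[-2,-2,0],[-6,-5.5,0],[-9.5,-9,0],[-13,-12,0],[-16.5,-15,0],[-20,-18.5,0],[-24,-22,0],[-27.5,-25,0],[-31,-28.5,0],[-34.5,-31.5,0],[-37,-34,0],[-38.2,-35,0]],"roll":[0,-0.03,-0.06,-0.09,-0.12,-0.15,-0.18,-0.2,-0.22,-0.24,-0.246,-0.246]}' 40
cat >> h.py <<'E'
def go(X,heading=None):
    s=manip.sense(); R=Rn.from_quat(s['tool_rot']).as_matrix(); d=np.array(X)-s['tcp_pos']
    h=np.degrees(np.arctan2(R[1,0],R[0,0]))
    print('tcp',s['tcp_pos'].round(4),'head',h.round(2),'tilt',R[:,2].round(3),'dp cm',(R.T@d*100).round(2),'dist',np.linalg.norm(d).round(3),'F',s['force'].round(1),'t',s['t'])
    if heading is not None: print('roll',-np.radians((heading-h+180)%360-180).round(3))
E
python3 -c "
from h import *
go([.450,-.3645,.20],170.7)"
```

```text
t: 1.35
tcp_pos: [0.4611, 0.0975, 0.2503]
tool_rot: [0.083, 0.997, -0.0, 0.0]
force: [-0.7, 1.1, 1.3]
finger_gap: -0.0
tcp [0.4611 0.0975 0.2503] head 170.47 tilt [ 0.001 -0.001 -1.   ] dp cm [ -6.55 -45.75   5.06] dist 0.465 F [-0.7  1.1  1.3] t 1.35
roll -0.004
```

```bash
python3 -m creep '{"claw":[0,0,0,0,0,0,0,0,0,0,0,0],"dp":[[-0.4,-3,0],[-1,-7,0],[-1.6,-11.5,0],[-2.3,-16,0],[-3,-20.5,0],[-3.6,-25,0],[-4.3,-29.5,0],[-4.9,-34,0],[-5.5,-38.5,1],[-6,-42.5,2.5],[-6.4,-45,4],[-6.55,-45.75,5]],"roll":[0,0,0,0,0,0,0,0,0,0,0,0]}'
python3 - <<'E'
from h import *
go([.450,-.3645,.133],170.7)
s=snap('wrist','wrist1.png'); P=cloud(s)
s=snap('side','side1.png')
print(pix(s,[.497,-.372,.125]))
E
```

```text
t: 2.55
tcp_pos: [0.4498, -0.3645, 0.199]
tool_rot: [0.083, 0.997, -0.0, -0.0]
force: [0.1, 0.1, -0.4]
finger_gap: 0.001
tcp [ 0.4498 -0.3645  0.199 ] head 170.49 tilt [-0. -0. -1.] dp cm [-0.02  0.01  6.6 ] dist 0.066 F [ 0.1  0.1 -0.4] t 2.55
roll -0.004
(np.float64(370.12798737024923), np.float64(132.00957825788583))
```

View pics/wrist1.png

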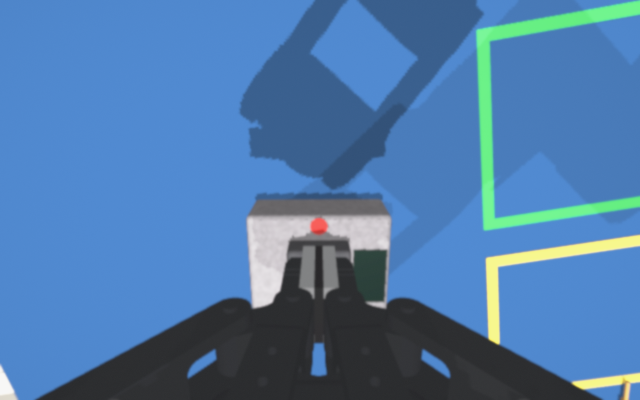

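View pics/side1.png

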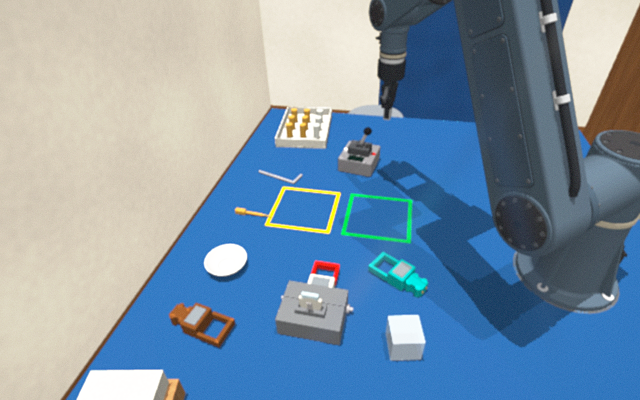

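The wrist view shows the closed fingers centred on the red-dot side at (319,226). The side view has the ball at (367,131), matching the prediction of (370,132). I'll descend and push.

```bash
python3 -m creep '{"claw":[0,0,0,0,0,0,0,0,0,0,0,0],"dp":[[0,0,2],[0,0,5],[0,0,6.8],[0,0,6.8],[-1.5,0,6.8],[-2.5,0,6.8],[-3.5,0,6.8],[-4.5,0,6.8],[-5.5,0,6.8],[-6,0,6.8],[-6.5,0,6.8],[-6.8,0,6.8]],"roll":[0,0,0,0,0,0,0,0,0,0,0,0]}'
python3 - <<'E'
from h import *
s=manip.sense(); d=s['tcp_pos'][:2]-[.5256,-.3769]; print('tester x',d@[.987,-.162],'y',d@[.162,.987],s['force'])
E
```

```text
t: 3.85
tcp_pos: [0.5177, -0.3726, 0.1322]
tool_rot: [0.081, 0.997, 0.0, -0.0]
force: [-1.9, -0.1, 0.8]
finger_gap: -0.001
tester x -0.008463986557525713 y 0.0029383811224117005 [-1.94823139 -0.13926309  0.78808331]
```

```bash
python3 -m creep '{"claw":[0,0,0,0],"dp":[[-0.4,0,0],[-0.8,0,0],[-1.1,0,0],[-1.1,0,0]],"roll":[0,0,0,0]}'; python3 -m creep '{"claw":[0,0,0],"dp":[[-0.2,0,0],[-0.3,0,0],[-0.3,0,0]],"roll":[0,0,0]}'
```

```text
t: 4.25
tcp_pos: [0.5285, -0.3743, 0.132]
tool_rot: [0.081, 0.997, 0.0, 0.0]
force: [-1.0, -0.2, -0.1]
finger_gap: 0.0
t: 4.55
tcp_pos: [0.5312, -0.3748, 0.1322]
tool_rot: [0.081, 0.997, 0.0, -0.0]
force: [-1.1, 0.4, -1.2]
finger_gap: -0.004
```

```bash
python3 -m creep '{"claw":[0,0],"dp":[[-0.3,0,0],[-0.3,0,0]],"roll":[0,0]}'; python3 -m creep '{"claw":[0,0],"dp":[[-0.3,0,0],[-0.3,0,0]],"roll":[0,0]}'
```

```text
t: 4.75
tcp_pos: [0.533, -0.375, 0.1321]
tool_rot: [0.081, 0.997, 0.001, -0.002]
force: [-4.4, 0.2, -0.1]
finger_gap: -0.002
t: 4.95
tcp_pos: [0.5334, -0.375, 0.132]
tool_rot: [0.081, 0.997, 0.001, -0.005]
force: [-11.4, -0.1, 3.8]
finger_gap: -0.002
```

The force jumped to 11 N with no further travel, so the lever is at its end stop. I'll back off, rise and check.

```bash
python3 -m creep '{"claw":[0,0,0,0,0],"dp":[[1.5,0,0],[3.5,0,0],[5.5,0,-1],[6,0,-6],[6,0,-10]],"roll":[0,0,0,0,0]}'
python3 - <<'E'
from h import *
s=snap('top'); P=cloud(s); Z=P[...,2]
k=np.zeros(Z.shape,bool);k[185:265,425:490]=1;k&=(Z>.105)&(Z<.15)
W=P[k]; d=W[:,:2]-[.5256,-.3769]; print(k.sum(),W.mean(0),(d@[.987,-.162]).mean(),(d@[.987,-.162]).min(),(d@[.987,-.162]).max())
cv2.imwrite('pics/cropB2.png',cv2.resize(s['image'][150:330,380:540,::-1],None,fx=4,fy=3.3))
go([.5432,.116,.25],178.9)
E
```

```text
t: 5.45
tcp_pos: [0.4779, -0.3664, 0.2338]
tool_rot: [0.082, 0.997, -0.0, 0.001]
force: [0.9, -1.6, -0.0]
finger_gap: 0.004
127 [ 0.55170779 -0.37919635  0.12974523] 0.026140401827423908 0.011505469006024015 0.04054288728978836
tcp [ 0.4814 -0.3696  0.2418] head 170.65 tilt [ 0.012 -0.012 -1.   ] dp cm [ 1.79 48.91 -1.32] dist 0.49 F [ 0.7 -1.4  4.2] t 5.5
roll -0.144
```

View pics/cropB2.png

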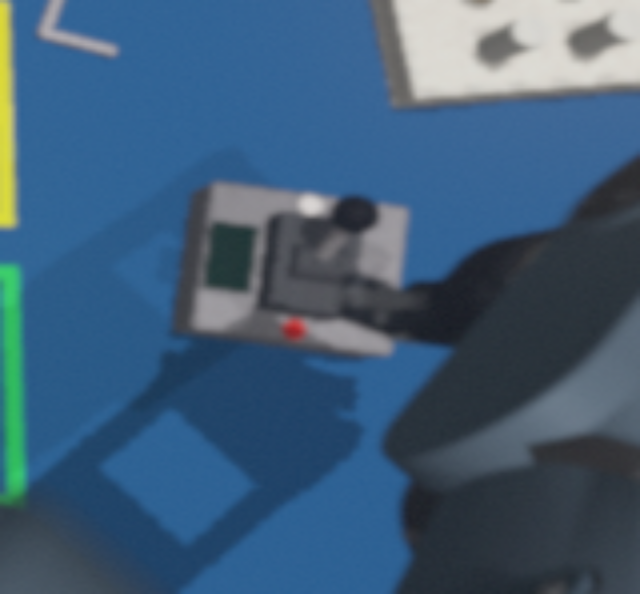

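Run:
```python
from h import *
from scipy.optimize import least_squares
s=load('top'); P=cloud(s); Z=P[...,2]
k=np.zeros(Z.shape,bool);k[185:265,425:490]=1;k&=(Z>.120)&(Z<.15)
W=P[k]; r=least_squares(lambda c:np.linalg.norm(W-c,axis=1)-.013,[.55,-.38,.125],loss='soft_l1',f_scale=.001).x
d=r[:2]-[.5256,-.3769];print(k.sum(),r,d@[.987,-.162],d@[.162,.987], np.arctan2(d@[.987,-.162],r[2]-.072)+.5)
```

```text
113 [ 0.5541395  -0.38190386  0.12395228] 0.02897910772270237 -0.00031541032913098366 1.0088138107214912
```

The ball fit gives 29.0 mm towards the white dot, or a lever angle of about 1.0 rad, so the tester is off. Now over to the loop.

```bash
python3 -m creep '{"claw":[0,0,0,0,0,0,0,0,0,0,0,0],"dp":[[0.1,3,-0.5],[0.3,7.5,-1],[0.5,12,-1],[0.7,16.5,-1],[0.9,21,-1],[1,25.5,-1],[1.2,30,-1],[1.4,34.5,-1],[1.5,39,-1],[1.6,43.5,-1],[1.7,47,-1],[1.8,48.9,-1]],"roll":[0,-0.02,-0.04,-0.06,-0.08,-0.1,-0.12,-0.14,-0.144,-0.144,-0.144,-0.144]}'
python3 - <<'E'
from h import *
s=snap('wrist','wrist2.png')
go([.5432,.116,.08],178.9)
im=s['image'][:,:,::-1]; hsv=cv2.cvtColor(im,cv2.COLOR_BGR2HSV); P=cloud(s)
m=((cv2.inRange(hsv,(0,150,100),(6,255,255))|cv2.inRange(hsv,(174,150,100),(180,255,255)))>0)&(P[...,2]>.017)&(P[...,2]<.028)
W=P[m];print(m.sum(),cv2.minAreaRect((W[:,:2]*1000).astype(np.float32)),W[:,2].mean())
E
```

```text
t: 6.7
tcp_pos: [0.5408, 0.1228, 0.243]
tool_rot: [0.008, 1.0, 0.001, 0.002]
force: [0.2, -0.6, -0.9]
finger_gap: 0.001
tcp [0.5409 0.1244 0.243 ] head 179.12 tilt [ 0.005  0.003 -1.   ] dp cm [-0.17 -0.9  16.3 ] dist 0.163 F [0.4 1.6 0.5] t 6.75
roll 0.004
1135 ((543.2277221679688, 112.60857391357422), (48.62721633911133, 58.572776794433594), 88.8722915649414) 0.023119951663854017
```

View pics/wrist2.png

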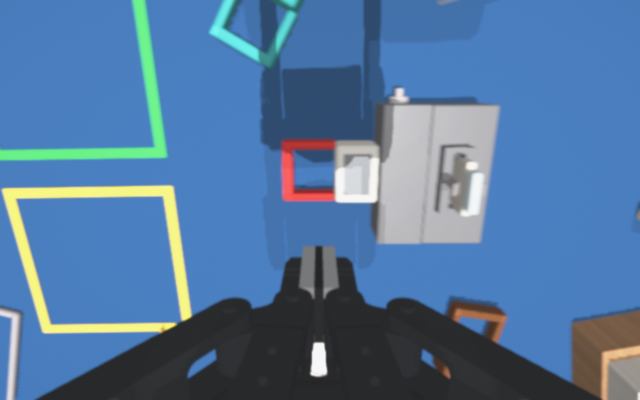

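The wrist view shows the red loop at (308,170), with its opening at about (315,170), and the gripper aligned with it. I'll descend partway and re-measure.

```bash
python3 -m creep '{"claw":[0,0,0,0,0,0],"dp":[[-0.1,-0.5,2],[-0.17,-0.8,6],[-0.17,-0.8,10.5],[-0.17,-0.8,14.5],[-0.17,-0.8,16.3],[-0.17,-0.8,16.3]],"roll":[0,0,0,0,0,0]}' 60
python3 - <<'E'
from h import *
s=snap('wrist','wrist3.png')
go([.5432,.1165,.026],178.9)
s=snap('side'); u,v=pix(s,[.543,.116,.02]);u,v=int(u),int(v)
cv2.imwrite('pics/side3.png',cv2.resize(s['image'][v-70:v+50,u-80:u+80,::-1],None,fx=5,fy=5,interpolation=cv2.INTER_CUBIC))
E
```

```text
t: 7.35
tcp_pos: [0.54, 0.111, 0.0768]
tool_rot: [0.01, 1.0, 0.0, -0.002]
force: [0.3, -0.2, 0.3]
finger_gap: 0.001
tcp [0.5412 0.1111 0.0785] head 178.89 tilt [-0.001  0.    -1.   ] dp cm [-0.19  0.54  5.25] dist 0.053 F [ 1.6  0.8 -0.7] t 7.4
roll -0.0
```

View pics/wrist3.png

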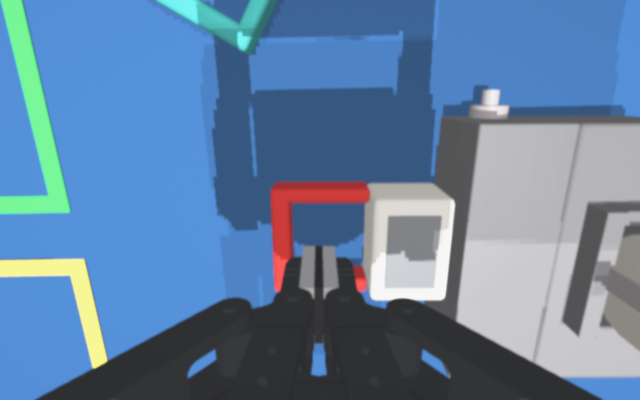

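View pics/side3.png

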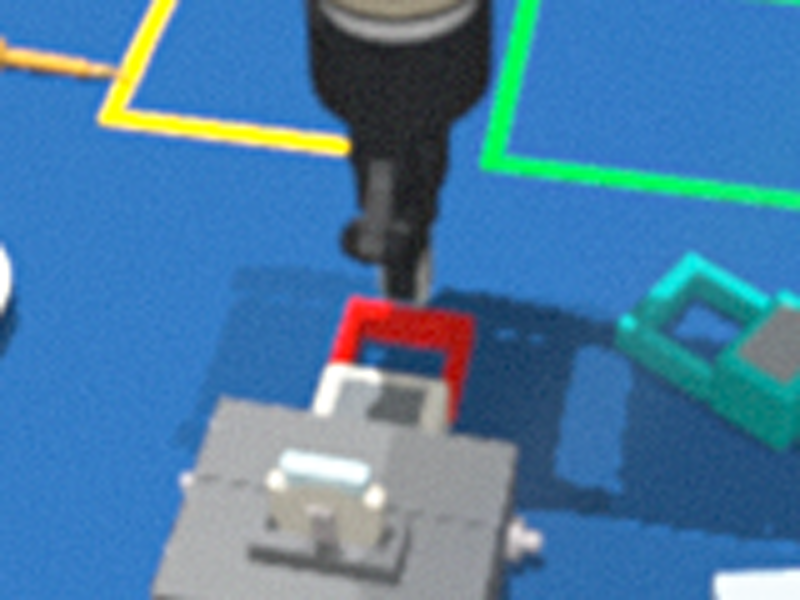

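The wrist view shows the fingers at column 319 and the opening spanning columns 291 to 366, so they need to go about 5 mm towards the fixture, which agrees with the calculation. I'll shift and then lower.

```bash
python3 -m creep '{"claw":[0,0,0,0,0,0],"dp":[[-0.15,0.5,0],[-0.15,0.54,1],[-0.15,0.54,2.5],[-0.15,0.54,4],[-0.15,0.54,5],[-0.15,0.54,5.1]],"roll":[0,0,0,0,0,0]}' 60
python3 - <<'E'
from h import *
go([.5417,.03,.026],178.9)
s=snap('wrist','wrist4.png')
E
```

```text
t: 8.05
tcp_pos: [0.5421, 0.1168, 0.0275]
tool_rot: [0.009, 1.0, -0.0, -0.001]
force: [-0.1, 0.3, 0.3]
finger_gap: -0.0
tcp [0.5421 0.1168 0.0275] head 178.93 tilt [-0.001  0.    -1.   ] dp cm [-0.12 -8.68  0.15] dist 0.087 F [-0.1  0.3  0.3] t 8.05
roll 0.001
```

View pics/wrist4.png

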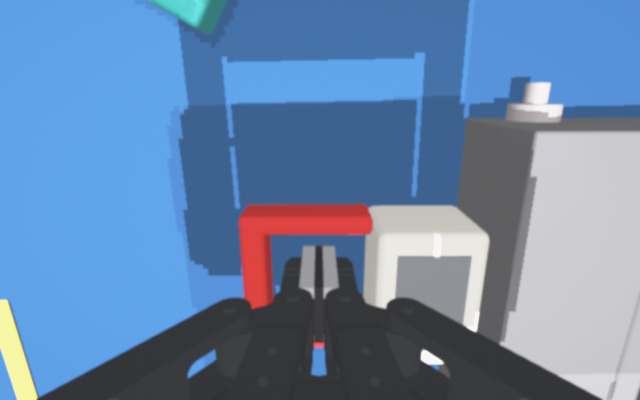

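The fingers are inside the loop opening with no contact force. Now the straight pull along the fixture's -x, which is tool -y.

```bash
python3 -m creep '{"claw":[0,0,0,0,0,0],"dp":[[0,-0.4,0.1],[0,-0.8,0.1],[0,-1.2,0.1],[0,-1.5,0.1],[0,-1.8,0.1],[0,-1.8,0.1]],"roll":[0,0,0,0,0,0]}'; python3 -m creep '{"claw":[0,0,0,0],"dp":[[0,-0.3,0],[0,-0.6,0],[0,-0.9,0],[0,-0.9,0]],"roll":[0,0,0,0]}'
```

```text
t: 8.7
tcp_pos: [0.5423, 0.0989, 0.0277]
tool_rot: [0.009, 1.0, 0.0, 0.0]
force: [-0.3, 0.3, -1.0]
finger_gap: 0.001
t: 9.1
tcp_pos: [0.5423, 0.0887, 0.0274]
tool_rot: [0.01, 1.0, -0.0, 0.0]
force: [0.3, 0.3, 0.3]
finger_gap: -0.003
```

Run:
```python
from h import *
s=snap('wrist','wrist5.png')
```

```text
(no output)
```

View pics/wrist5.png

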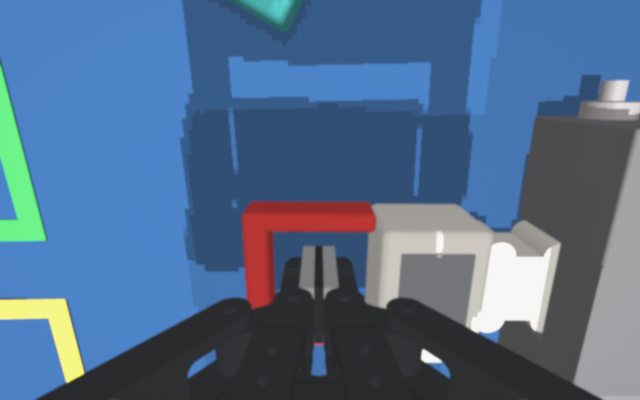

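The plug has come out with its nose grooves visible at (500,285), and it's running free. I'll carry on straight until it's clear of the fixture.

```bash
python3 -m creep '{"claw":[0,0,0,0,0,0,0,0],"dp":[[0,-0.5,0],[0,-1.5,0],[0,-2.5,0],[0,-3.5,0],[0,-4.5,0],[0,-5.5,0],[0,-6,0],[0,-6,0]],"roll":[0,0,0,0,0,0,0,0]}'
python3 - <<'E'
from h import *
go([.4405,-.07,.0274],178.9)
s=snap('side'); 
cv2.imwrite('pics/side6.png',cv2.resize(s['image'][150:380,180:440,::-1],None,fx=2.5,fy=2.5))
E
```

```text
t: 9.95
tcp_pos: [0.541, 0.0286, 0.0273]
tool_rot: [0.01, 1.0, -0.0, 0.0]
force: [0.7, 0.1, 0.7]
finger_gap: 0.001
tcp [0.541  0.0286 0.0273] head 178.85 tilt [ 0. -0. -1.] dp cm [ 9.850e+00 -1.006e+01 -1.000e-02] dist 0.141 F [0.7 0.1 0.7] t 9.95
roll -0.001
```

View pics/side6.png

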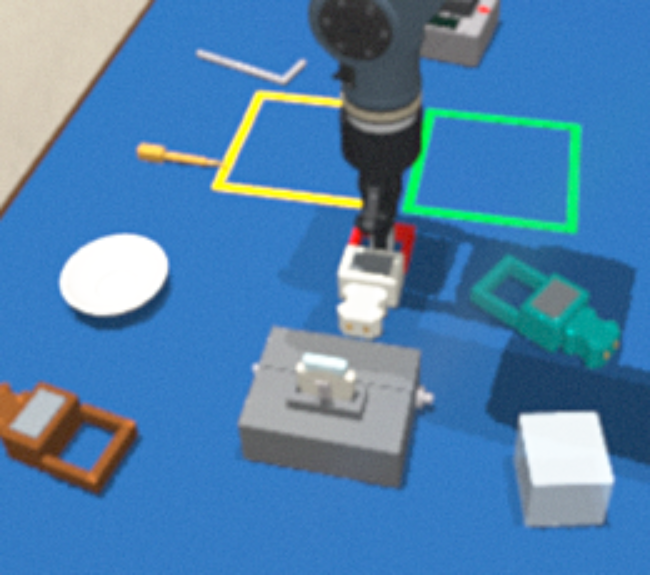

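The plug is fully out and flat, and the pacemaker is standing. I'll drag it diagonally next.

```bash
python3 -m creep '{"claw":[0,0,0,0,0,0,0,0,0,0,0,0],"dp":[[0.5,-0.7,0],[1.5,-1.6,0],[2.5,-2.6,0],[3.5,-3.6,0],[4.5,-4.6,0],[5.5,-5.6,0],[6.5,-6.6,0],[7.5,-7.6,0],[8.5,-8.6,0],[9.2,-9.4,0],[9.8,-10.1,0],[9.8,-10.1,0]],"roll":[0,0,0,0,0,0,0,0,0,0,0,0]}'
python3 - <<'E'
from h import *
go([.4405,-.15,.0274],178.9)
s=snap('wrist','wrist7.png')
E
```

```text
t: 11.2
tcp_pos: [0.4401, -0.0702, 0.0273]
tool_rot: [0.01, 1.0, 0.0, -0.001]
force: [-0.9, 0.2, -0.1]
finger_gap: 0.005
tcp [ 0.4401 -0.0702  0.0273] head 178.83 tilt [-0.001  0.    -1.   ] dp cm [-0.21 -7.98 -0.02] dist 0.08 F [-0.9  0.2 -0.1] t 11.2
roll -0.001
```

View pics/wrist7.png

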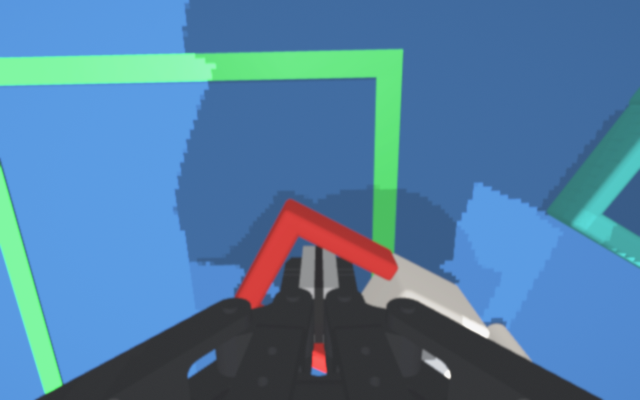

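The plug trails at about 27° yaw, with the fingers in the loop corner. Pulling along -y will straighten it.

```bash
python3 -m creep '{"claw":[0,0,0,0,0,0,0,0,0],"dp":[[0,-0.7,0],[0,-1.7,0],[0,-2.7,0],[0,-3.7,0],[0,-4.7,0],[0,-5.7,0],[-0.1,-6.8,0],[-0.2,-7.5,0],[-0.2,-7.5,0]],"roll":[0,0,0,0,0,0,0,0,0]}'
python3 - <<'E'
from h import *
go([.4405,-.17,.0274],178.9)
s=snap('wrist','wrist8.png'); s=snap('top','top8.png')
E
```

```text
t: 12.15
tcp_pos: [0.4423, -0.146, 0.0273]
tool_rot: [0.01, 1.0, -0.0, 0.001]
force: [-0.0, 0.2, -0.3]
finger_gap: 0.001
tcp [ 0.4423 -0.146   0.0273] head 178.84 tilt [ 0.001 -0.001 -1.   ] dp cm [ 0.13 -2.4  -0.  ] dist 0.024 F [-0.   0.2 -0.3] t 12.15
roll -0.001
```

View pics/wrist8.png

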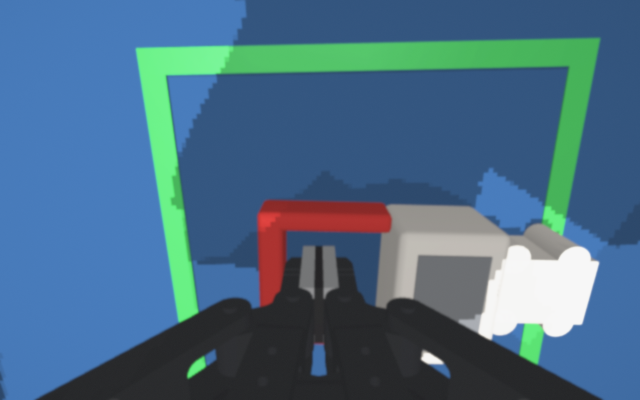

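View pics/top8.png

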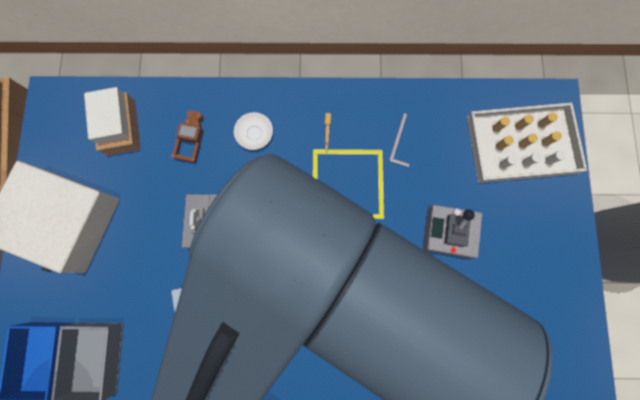

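The plug is straight now, and only its nose is still over the tape on the fixture side. I'll measure what's left from the wrist depth.

```bash
cat > m.py <<'E'
from h import *
s=snap('wrist'); im=s['image'][:,:,::-1]; hsv=cv2.cvtColor(im,cv2.COLOR_BGR2HSV); P=cloud(s)
m=((cv2.inRange(hsv,(0,150,80),(6,255,255))|cv2.inRange(hsv,(174,150,80),(180,255,255)))>0)&(P[...,2]>.017)&(P[...,2]<.027)
W=P[m]*1000; print('loop min/max',np.percentile(W,[0.5,99.5],axis=0).round(1))
m=(hsv[...,1]<60)&(P[...,2]>.03)&(P[...,2]<.040)&(P[...,1]<.05)&(P[...,0]<.56)&(P[...,0]>.3); m[:, :370]=0
W=P[m]*1000; print('shell',np.percentile(W,[0.5,99.5],axis=0).round(1))
m=(hsv[...,1]<60)&(P[...,2]>.02)&(P[...,2]<.028)&(P[...,1]<.05)&(P[...,0]<.56)&(P[...,0]>.3); m[:, :370]=0
W=P[m]*1000; print('nose',np.percentile(W,[0.5,99.5],axis=0).round(1))
E
python3 m.py
```

```text
loop min/max [[ 411.8 -169.9   17.3]
 [ 451.8 -119.    24.9]]
shell [[ 416.3 -118.6   30.3]
 [ 469.9  -79.3   38.5]]
nose [[ 416.2 -119.    20.2]
 [ 465.9  -38.9   27.9]]
```

```bash
python3 -m creep '{"claw":[0,0,0,0,0],"dp":[[0,-0.6,0],[0,-1.3,0],[0,-1.9,0],[0,-2.2,0],[0,-2.2,0]],"roll":[0,0,0,0,0]}'; python3 m.py
```

```text
t: 12.8
tcp_pos: [0.4414, -0.1673, 0.0273]
tool_rot: [0.01, 1.0, -0.0, 0.0]
force: [0.2, -1.0, 0.4]
finger_gap: 0.001
loop min/max [[ 412.5 -190.7   17.1]
 [ 451.5 -140.5   24.9]]
shell [[ 415.1 -139.4   30.3]
 [ 468.2 -100.4   38.5]]
nose [[ 415.1 -139.5   20.2]
 [ 463.   -59.6   27.9]]
```

The plug's ends are at y = -190.7 and -59.6 mm, centred on the square. I'll ease off the bar, lift straight out and clear the view.

```bash
python3 -m creep '{"claw":[0,0,0,0,0,0,0,0,0,0],"dp":[[0,0.3,0],[0,0.5,0],[0,0.5,0],[0,0.5,-1],[0,0.5,-3],[0,0.5,-6],[0,0.5,-10],[0,0.5,-15],[0,0.5,-20],[0,0.5,-25]],"roll":[0,0,0,0,0,0,0,0,0,0]}'; python3 -m creep '{"claw":[0,0,0,0,0,0,0,0,0,0],"dp":[[0,2,0],[0,6,0],[0,10,0],[0,15,0],[0,20,0],[0,25,0],[0,30,0],[0,35,0],[0,39,0],[0,40,0]],"roll":[0,0,0,0,0,0,0,0,0,0]}'
python3 - <<'E'
from h import *
go([.44,.22,.27])
snap('top','top9.png');snap('side','side9.png')
E
```

```text
t: 13.85
tcp_pos: [0.4406, -0.1609, 0.2801]
tool_rot: [0.009, 1.0, -0.0, 0.0]
force: [0.8, -0.6, -0.6]
finger_gap: -0.003
t: 14.85
tcp_pos: [0.448, 0.242, 0.278]
tool_rot: [0.007, 1.0, 0.001, 0.001]
force: [0.3, -0.7, -0.8]
finger_gap: -0.003
tcp [0.448 0.242 0.278] head 179.2 tilt [ 0.001  0.001 -1.   ] dp cm [ 0.77 -2.22  0.8 ] dist 0.025 F [ 0.3 -0.7 -0.8] t 14.85
```

View pics/top9.png

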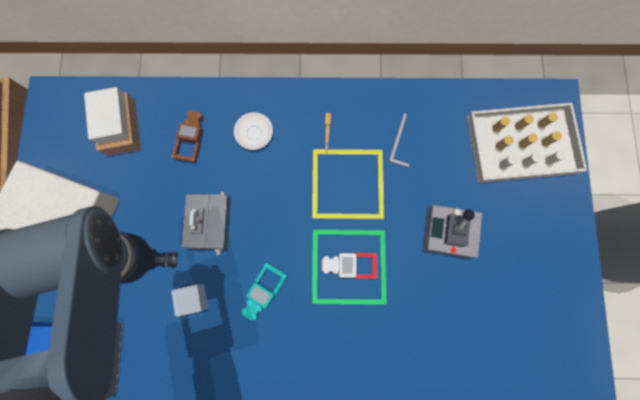

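View pics/side9.png

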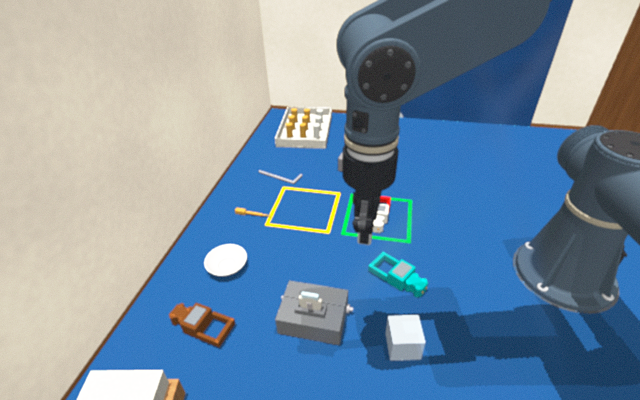

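The top view shows the plug at (350,265), inside the green outline that spans columns 313 to 386 and rows 230 to 303. The lever is at the white dot (469,214), the pacemaker is standing, and nothing else has moved. One last numeric check before I sign off.

Run:
```python
from h import *
from scipy.optimize import least_squares
s=load('top'); P=cloud(s); Z=P[...,2]
def zr(lo,hi,box,name):
    x0,y0,x1,y1=box; k=np.zeros(Z.shape,bool); k[y0:y1,x0:x1]=True
    k&=(Z>lo)&(Z<hi); W=P[k]*1000; print(name,k.sum(),W.min(0).round(1),W.max(0).round(1),W.mean(0).round(1)); return P[k]
zr(.008,.045,(300,220,400,310),'plug')
zr(.06,.115,(170,180,240,265),'pacemaker')
W=zr(.12,.15,(425,185,490,265),'ball')
r=least_squares(lambda c:np.linalg.norm(W-c,axis=1)-.013,[.55,-.38,.125],loss='soft_l1',f_scale=.001).x
d=r[:2]-[.5256,-.3769];print(np.arctan2(d@[.987,-.162],r[2]-.072)+.5)
zr(.01,.05,(220,100,290,160),'dish');zr(.01,.04,(224,255,300,330),'turq');zr(.05,.07,(160,270,220,330),'cube')
workorder.sign_off()
```

```text
plug 863 [ 412.  -191.4   14. ] [471.9 -59.3  40. ] [ 442.5 -123.4   28.8]
pacemaker 268 [516.4 227.2  60. ] [574.4 256.1 104.3] [544.  238.7  78.5]
ball 113 [ 541.4 -391.6  121.3] [ 566.3 -368.6  139.5] [ 553.  -379.1  132.5]
1.0024166008581947
dish 731 [735.7  73.8  10. ] [833.  170.4  28.4] [788.3 124.   17.6]
turq 916 [312.   27.9  10.6] [445.8 131.3  39.8] [372.6  86.7  28.5]
cube 713 [323.5 220.4  50.4] [393.5 289.3  65.3] [358.7 254.2  58.7]
the job is handed in; nothing more can be done
```

The job is done and handed in after about 15 s of robot time. I pushed the tester's lever over to its end stop on the white-dot side first. Then I hooked the red loop with the closed fingers, pulled the plug straight out, dragged it flat into the green square and lifted clear.

My last checks, from the top camera just before hand-in:
- **Lever:** fitted angle about 1.00 rad, fully off.
- **Plug:** it spans x 412–472 mm and y -191 to -59 mm. That leaves at least 13 mm to the inner edge of the tape, which runs x 360–520 and y -206 to -46 mm.
- **Pacemaker:** still standing at its original position, to within 1 mm.
- **Dish, cube and turquoise look-alike:** positions unchanged to within 1 mm. The hex key, test pin and brown look-alike look unmoved in the picture, but I didn't re-measure them.

No check failed. One gap is the snap-out pull: the force read close to zero at both readings I took around it, so its peak wasn't recorded. I confirmed the plug had come out from the pictures instead.

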